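Hold down a freshly glued phone screen with the cam clamp

TASK

The screen of the gold-edged phone on the sloped stand has just been glued and must be held down while it sets. Push the clamp's blue arm round on its post until the white foot stands over the middle of the phone, then, with the red lever still up, screw the brass nut clockwise until the foot just meets the glass, and only then flip the red lever over until it lies fully home, so that the foot presses firmly but not hard. Leave the phone lying where it is, do not disturb the dish of screws, and let go of everything at the end.

Things in the scene. Friction and masses are not known exactly. Their poses are not given: they have to be found in the camera images.
- stand: Fixed sloped phone stand, 165 x 176 mm. Origin: centre of its underside on the bench; z up, x to its rear, y to its left. Its grey deck (172 mm wide) rises 30 degrees towards +x, so it faces -x: the deck's normal is z tipped 30 degrees towards -x. Deck frame: x up the slope, y as the stand's, z along the normal, 0 at the mat. A 6 mm ledge at the deck's foot carries the phone.
- phone_6: Loose phone, black glass, gold edge, 140 x 70 x 7 mm, 0.11 kg, flat on the deck, its length across the slope (along deck y), its lower edge on the ledge. Origin: centre of its underside; x along its length, y along its width, z out of the screen along the deck's normal. The screen is 7 mm above the origin.
- post (a point): Point where the axis of the clamp's post meets the deck, up the slope from the phone, 100 mm from the phone's long middle line. The blue arm swings about this axis, which is parallel to the deck's normal. (A fixed microscope, 0.44 m tall, stands on the bench some 0.65 m to the left: keep the robot clear of it.)
- swing_arm (a joint): Angle of the blue arm (rad) about the post: 0 = pointing straight down the slope; positive = free end to the right (-y). Range -0.6 to 1.35, starts at 0.75 to 1.1; no stop at the phone's middle. Stays where left; 1.5 N at its end turns it. Bar 22 mm wide, 45 to 57 mm above the deck; post axis to nut and foot axis 100 mm.
- nut_grip (a point): Point on the axis of the knurled brass setting nut, at the height to grip: 79 mm above the deck. The nut (36 mm across, 25 mm tall, red mark on top) sits on the arm's free end, axis parallel to the deck's normal; this point is 11 mm below its top and 22 mm above the arm. The nut neither rises nor sinks as it turns (the spindle runs through it).
- set_nut (a joint): Angle of the setting nut (rad), growing clockwise seen from above. Coarse thread: each turn clockwise lowers the spindle and foot 12 mm (1.91 mm per rad). Range -1.0 to 5.2, starts at -0.5 to 0.5; stays where it is left; about 0.05 N m turns it.
- foot: White rubber foot, 28 mm disc, under the arm's free end on the spindle, coaxial with the nut. Origin: centre of its lower face; z along the deck's normal. It starts 3 to 6 mm above the level of the screen. A spring in the spindle carries it (up to 9.8 mm of travel): once it touches, each further mm that the spindle goes down adds about 2 N.
- cam_lever (a joint): Angle of the red cam lever (rad): 0 = fully open, leaning 20 degrees from the deck's normal to the right (-y); grows as it is flipped to the left; 1.92 = fully home on its stop, lying along +y. Starts at 0 to 0.2. From open to home it draws the arm 4.6 mm down, so a foot that just touched then presses with about 10 N. Stays where left; 0.25 N m turns it.
- lever_pivot (a point): Point on the lever's pivot pin, on the post's axis 71 mm above the deck. The pin's axis runs up the slope (deck x), so the lever swings in the plane across the slope.
- lever_tip (a point): Middle of the lever's red end piece, 72 mm from the pivot pin; the lever ends 84 mm from the pivot. The handle is about 10 mm thick in the direction it swings and 15 to 20 mm wide.
- screw_dish: Loose aluminium dish of small screws, 72 mm across, 14 mm high, on the bench in front of the stand. Origin: centre of its underside. To be left alone.

How it is judged (in metres and radians):
On the way, in this order (a step that is already met when the one before it is completed fails the run):
1. the arm is swung in: the foot stands over the middle of the phone, within 18 mm, with the lever still up (x of foot in the frame of phone_6 between -0.018 and 0.018 m and y of foot in the frame of phone_6 between -0.018 and 0.018 m and value of joint cam_lever below 0.5 rad), for 0.2 s.
2. the nut is set: the foot is down at the screen, less than 2 mm above it, over the phone's middle, with the lever still up (all of step 1 and z of foot in the frame of phone_6 below 0.009 m), for 0.2 s.
3. the lever is flipped home and the foot presses on the screen with 5 to 18 N (value of joint cam_lever above 1.8 rad and contact force between foot and phone_6 between 5 and 18 N), for 0.2 s.
At the end, for the whole second after the job is handed in: The lever lies home (beyond 1.8 of 1.92 rad), the foot stands within 18 mm of the phone's middle along its length and width and presses on the screen with 5 to 18 N, and the phone lies still (all of step 3 and x of foot in the frame of phone_6 between -0.018 and 0.018 m and y of foot in the frame of phone_6 between -0.018 and 0.018 m and linear speed of phone_6 below 0.01 m/s); the robot touches nothing.
It fails at once if the foot presses on the screen with more than 30 N (contact force between foot and phone_6 above 30 N).
It fails at once if the phone is shifted more than 20 mm from where it lay (distance of phone_6 from where it was at the start of the episode above 0.02 m).
It fails at once if the dish of screws is moved more than 25 mm (distance of screw_dish from where it was at the start of the episode above 0.025 m).
It also fails if it takes over 72 s, if anything falls off the work surface, if the arm or the gripper's body presses on something with over 40 N, if the wrist force passes 120 N, or if a joint passes its speed limit or range.

ROBOT

A 6-joint arm with a two-finger parallel gripper is mounted at the origin on a cart in front of the work surface, level with it; the furniture and walls round the work are solid. World frame = base frame: x ahead of the robot, y to its left, z up, the work surface at z = 0. Lengths are in mm, angles in rad, forces in N, time in s.
With the tool pointing down it reaches from about 350 to 775 mm from the base axis. Payload 7.3 kg.
Tool frame: the origin (TCP) lies between the finger pads; the fingertips stand 14 mm ahead of it and the grasp point (between the pads) lies 5 mm behind it; z points along the fingers, y is the line along which they close (so a half turn about z gives the same grasp; the last joint's range is limited). The gripper opens to 92 mm and grips with 3 to 60 N. Pads are 19 mm wide; open, the fingers measure 130 mm over their backs; the gripper's body (75 mm by 190 mm) begins 47 mm behind the grasp point.
Start: joints at [-1.378, 0.342, 1.524, -0, 1.275, -0.146], TCP at [174.51, -495.17, 202.141] pointing down, gripper open.
Joint ranges: [-2.53, 2.53], [-0.77, 2.02], [0.04, 2.7], [-1, 4.14], [0.28, 2.66], [-3.11, 3.11]. Speed limits (rad/s): [2.57, 2.57, 3.14, 3.14, 3.14, 3.14].

INTERFACE

Orientations are given as [roll, pitch, yaw] about the fixed x, y, z axes, in that order (R = Rz(yaw) Ry(pitch) Rx(roll)).
In Python, from plant import get_obs, cams, close_job gives the robot as it stands. The module is installed in compiled form; this text tells all that it offers.
- The arm moves only by the shell command python3 -m creep 'ROWS'. ROWS is JSON, a list of rows, each an object of numbers: "hand": the opening, from 0 (shut) to 1 (fully open); "tx", "ty", "tz": the shift along the tool's x, y, z in m; "spin": the turn about the tool's z in degrees. In form: [{"hand": .., "tx": .., "ty": .., "tz": .., "spin": ..}, ...]. A call has 1 to 5 rows; each row shifts and turns the commanded pose from where the row before left it, along the tool's axes as they then stand; what a row does not reach is not made up. A row lasts 1/8 s, in which the tool goes at most 62.5 mm and 10.7 degrees, less where a joint would pass 70% of its speed; a pose out of reach is approached as far as the arm can. A call is refused whole if a number of a shift passes 0.0625 or a number of a turn 10.7, either way. A call with a gripper value outside its range is refused whole. The fingers move at their own pace and stop on an object; the grip force is fixed at half the most. Time passes only in rows, so rows that do not move let the fingers close. It gives the time, the measured TCP pose, the force, the opening and the grip force at its end, in the units of the state.
- get_obs(): the state, without advancing time (a new reading comes with each control period).
- cams.capture(name): name is "scene" or "top" or "wrist"; returns a dict with "color" (384x512x3 uint8, red, green, blue), "K" (3x3 intrinsics, pixels), "k1" (the pictures are not rectified: a ray, as slopes to the right and down, at radius r is drawn at 1 + k1 r^2 times it, then the intrinsics apply), "R" (3x3) and "t" (3): a world point X has camera coordinates R X + t. Camera axes: x right, y down, z forward; pixel columns grow to the right and rows downward; lengths in mm; the calibration is good to about 2 mm. A picture is of the moment at which its call begins. There is no depth.
- close_job(): hands the job in; it is judged then, once.
The state is a dict: "time": time; "joint_positions": joint angles; "dq": joint speeds; "tau": joint torques, N m; "tool_pos": TCP position; "tcp_rot": TCP orientation; "contact_force": force on the tool from outside, world axes, zero at the start; "moment": the same for the moment, N m; "grip_width": finger opening in mm; "finger_force": force on a finger pad.
Only numpy, scipy, OpenCV 4.12 (cv2) and the standard library are available. Lean on these libraries where they do the work, as an engineer would, in place of code of your own. Each camera call takes 0.05 s, during which the arm holds its last target. There are 200 camera calls.

## Working session

There is one attempt and no reset: what is moved stays moved. The work goes in short steps, Python scripts to look and compute and a shell command to move; the robot and the scene stay as the last step left them, time stands still between calls to the robot, and variables do not carry over. Pictures are saved under pics/ and viewed, at most 10 in all, crops included, and the job is handed in when it is done.

```bash
mkdir -p pics; python3 - <<'E'
from plant import get_obs,cams
import cv2,numpy as np,pickle
o=get_obs();print(o)
d={}
for n in("scene","top"):
    c=cams.capture(n);d[n]=c;cv2.imwrite(f"pics/{n}0.png",c["color"][:,:,::-1]);print(n,c["K"].tolist(),c["k1"],(-c["R"].T@c["t"]).round(0),c["R"].round(2).tolist())
pickle.dump(d,open("c0.pkl","wb"))
im=np.hstack([cv2.resize(d[n]["color"],(400,300)) for n in d])
E
```

```text
{'time': 0.0, 'joint_positions': array([-1.37799883e+00,  3.42733563e-01,  1.52501520e+00, -1.62494154e-06,
        1.27539554e+00, -1.46016945e-01]), 'dq': array([-1.12447467e-03, -2.28989251e-04,  3.26463352e-04, -7.97741182e-04,
        1.66522299e-03,  3.32941641e-05]), 'tau': array([-6.17696824e-04, -4.31245780e+01, -2.44221890e+01,  7.17393612e-02,
        5.59275330e-02, -1.56122169e-04]), 'tool_pos': array([ 174.42000939, -494.70915081,  201.44000223]), 'tcp_rot': array([-3.14005729e+00, -2.24224983e-04,  3.38814745e-01]), 'contact_force': array([-0.72916765, -1.30152317,  0.37617969]), 'moment': array([ 0.02499317,  0.02554067, -0.0061053 ]), 'finger_force': 0.0, 'grip_width': 92.02211594147141}
scene [[347.0365357822681, 0.0, 255.6605427779184], [0.0, 347.0365357822681, 190.30689883548123], [0.0, 0.0, 1.0]] -0.07363513390121894 [ 244. -810.  664.] [[0.88, -0.47, -0.01], [-0.3, -0.55, -0.78], [0.36, 0.69, -0.63]]
top [[350.67859201069257, 0.0, 257.149055297355], [0.0, 350.67859201069257, 187.41526222979465], [0.0, 0.0, 1.0]] -0.06459389093671468 [ 473. -236.  991.] [[0.01, -1.0, -0.0], [-1.0, -0.01, -0.09], [0.09, 0.0, -1.0]]
```

View pics/scene0.png

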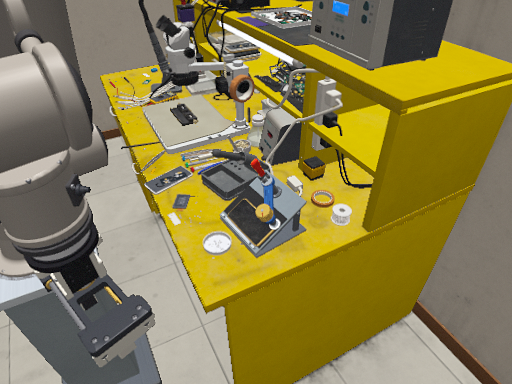

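View pics/top0.png

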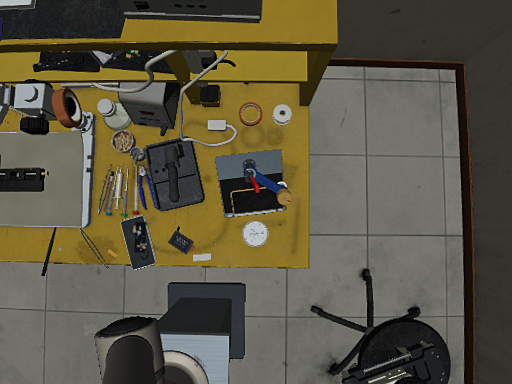

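The scene view shows the stand with the clamp at about (265,215) and the dish at (217,243). In the top view the stand spans (217..288, 150..217), the dish is at (256,234), and the blue arm points right and down, ending in the nut at (285,198). I'll zoom both views in one picture.

```bash
python3 - <<'E'
import cv2,numpy as np,pickle
d=pickle.load(open("c0.pkl","rb"))
a=d["top"]["color"][140:230,205:305];b=d["scene"]["color"][150:255,205:315]
a=cv2.resize(a,(400,360),interpolation=3);b=cv2.resize(b,(400,382),interpolation=3)
o=np.zeros((382,800,3),np.uint8);o[:360,:400]=a;o[:,400:]=b
cv2.imwrite("pics/z0.png",o[:,:,::-1])
E
```

```text
(no output)
```

View pics/z0.png

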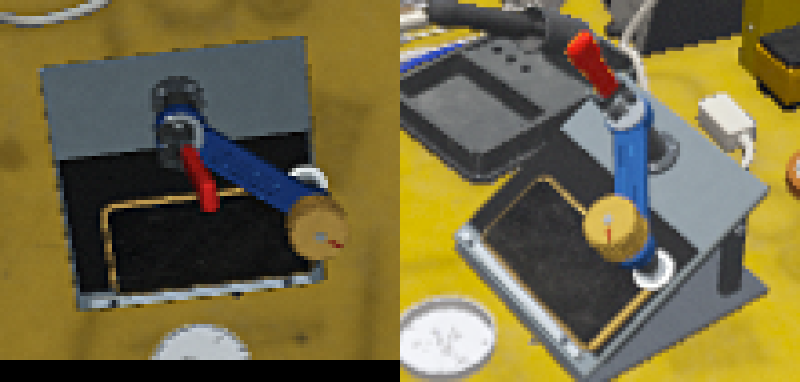

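```bash
cat > h.py <<'E'
import numpy as np,cv2
def ray(c,p):
    k=np.array([c["k1"],0,0,0,0.]);u=cv2.undistortPoints(np.array([[p]],float),c["K"],k)[0,0]
    v=c["R"].T@np.array([u[0],u[1],1]);return -c["R"].T@c["t"],v/np.linalg.norm(v)
def proj(c,X):
    return cv2.projectPoints(np.atleast_2d(X).astype(float),cv2.Rodrigues(c["R"])[0],c["t"].astype(float),c["K"],np.array([c["k1"],0,0,0,0.]))[0][:,0]
def tri(rs):
    A=0;b=0
    for o,v in rs:
        P=np.eye(3)-np.outer(v,v);A=A+P;b=b+P@o
    X=np.linalg.solve(A,b);return X,max(np.linalg.norm((np.eye(3)-np.outer(v,v))@(X-o)) for o,v in rs)
def plane(r,n,d): return r[0]+r[1]*(d-n@r[0])/(n@r[1])
E
python3 - <<'E'
import pickle;from h import *
d=pickle.load(open("c0.pkl","rb"));T=lambda p:(p[0]/4+204.6,p[1]/4+139.6);S=lambda p:((p[0]-400)/3.636+204.6,p[1]/3.636+149.6)
P=dict(rr=((304,38),(768,188)),fl=((80,308),(460,238)),fr=((325,282),(585,372)),nut=((322,222),(605,222)),prl=((105,207),(545,178)),pfl=((112,292),(478,240)),base=((178,92),(662,150)),tip=((208,198),(580,48)))
for k,(a,b) in P.items():
    X,e=tri([ray(d["top"],T(a)),ray(d["scene"],S(b))]);print(k,X.round(1),round(e,1))
# dish
print(plane(ray(d["top"],(256,234)),np.array([0,0,1.]),10))
E
```

```text
rr [ 651.2 -292.6  104.9] 0.1
fl [ 479.  -145.    13.6] 2.1
fr [ 498.1 -314.    22.6] 0.9
nut [ 526.7 -300.6  134.9] 4.8
prl [ 544.5 -164.    61. ] 0.5
pfl [ 487.8 -167.    26. ] 0.6
base [ 616.4 -211.9   94.1] 0.4
tip [ 538.7 -233.4  220.5] 1.2
[ 430.11697919 -232.20891264   10.        ]
```

```bash
R='x'; python3 -m creep '[{"hand":0,"tx":0.0386,"ty":-0.0026,"tz":-0.006},{"tx":0.0386,"ty":-0.0026,"tz":-0.006},{"tx":0.0386,"ty":-0.0026,"tz":-0.006},{"tx":0.0386,"ty":-0.0026,"tz":-0.006},{"tx":0.0386,"ty":-0.0026,"tz":-0.006}]'
python3 -m creep '[{"hand":0,"tx":0.0386,"ty":-0.0026,"tz":-0.006},{"tx":0.0386,"ty":-0.0026,"tz":-0.006},{"tx":0.0386,"ty":-0.0026,"tz":-0.006},{"tx":0.0386,"ty":-0.0026,"tz":-0.006},{"tx":0.0386,"ty":-0.0026,"tz":-0.006}]'
python3 - <<'E'
from plant import *
import cv2,pickle
from h import *
o=get_obs();print(o["time"],o["tool_pos"],o["tcp_rot"],o["joint_positions"])
c=cams.capture("wrist");pickle.dump((c,o),open("w1.pkl","wb"))
cv2.imwrite("pics/w1.png",c["color"][:,:,::-1])
from scipy.spatial.transform import Rotation as Ro
Rt=Ro.from_euler("xyz",o["tcp_rot"]).as_matrix()
print("cam in tool",Rt.T@(-c["R"].T@c["t"]-o["tool_pos"]),(Rt.T@c["R"].T).round(2))
E
```

```text
0.1 [ 174.42581314 -494.74450885  201.51834645] [-3.14022068e+00 -1.97933097e-04  3.38812995e-01] [-1.37799943e+00  3.42632484e-01  1.52494102e+00 -3.96344570e-06
  1.27540532e+00 -1.46015077e-01]
cam in tool [  83.66331579    0.35012413 -183.49414271] [[-0.   -0.95 -0.31]
 [ 1.   -0.   -0.  ]
 [ 0.   -0.31  0.95]]invalid input at $[0]: expected keys hand, tx, ty, tz, spin
invalid input at $[0]: expected keys hand, tx, ty, tz, spin
```

View pics/w1.png

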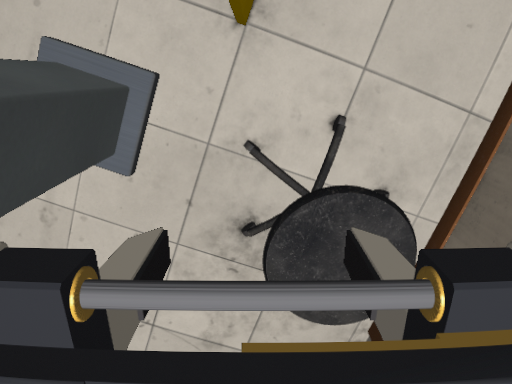

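The picture shows only floor and the open fingers: the move was refused because every row needs all five keys. I'll resend it.

```bash
python3 -m creep '[{"hand":1,"tx":0.0386,"ty":-0.0026,"tz":-0.006,"spin":0},{"hand":1,"tx":0.0386,"ty":-0.0026,"tz":-0.006,"spin":0},{"hand":1,"tx":0.0386,"ty":-0.0026,"tz":-0.006,"spin":0},{"hand":1,"tx":0.0386,"ty":-0.0026,"tz":-0.006,"spin":0},{"hand":1,"tx":0.0386,"ty":-0.0026,"tz":-0.006,"spin":0}]'
python3 -m creep '[{"hand":1,"tx":0.0386,"ty":-0.0026,"tz":-0.006,"spin":0},{"hand":1,"tx":0.0386,"ty":-0.0026,"tz":-0.006,"spin":0},{"hand":1,"tx":0.0386,"ty":-0.0026,"tz":-0.006,"spin":0},{"hand":1,"tx":0.0386,"ty":-0.0026,"tz":-0.006,"spin":0},{"hand":1,"tx":0,"ty":0,"tz":0,"spin":0}]'
cat > w.py <<'E'
import sys,cv2,pickle
from plant import *
from h import *
o=get_obs();print(o["time"],o["tool_pos"].round(1),o["tcp_rot"].round(3),"F",o["contact_force"].round(1),"M",o["moment"].round(2),"q6",o["joint_positions"][5].round(2),"w",round(o["grip_width"],1))
for n in sys.argv[2:]:
    c=cams.capture(n);pickle.dump((c,o),open(f"{sys.argv[1]}_{n}.pkl","wb"))
    cv2.imwrite(f"pics/{sys.argv[1]}_{n}.png",c["color"][:,:,::-1])
E
python3 w.py w2 wrist
```

```text
time: 0.78
tool_pos: [353.2, -418.1, 232.1]
tcp_rot: [-3.141, 0.0, 0.339]
contact_force: [-1.0, -0.5, 0.5]
grip_width: 91.7
finger_force: 0.0
time: 1.4
tool_pos: [496.3, -356.2, 255.7]
tcp_rot: [-3.141, -0.0, 0.342]
contact_force: [-0.5, -0.5, -0.4]
grip_width: 91.7
finger_force: 0.0
1.4 [ 496.3 -356.2  255.7] [-3.141 -0.     0.342] F [-0.5 -0.5 -0.4] M [-0.    0.    0.03] q6 0.48 w 91.7
```

View pics/w2_wrist.png

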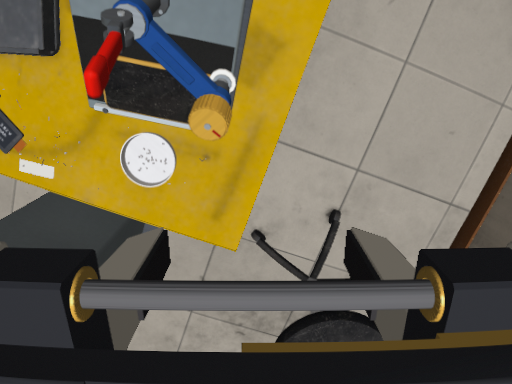

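In the wrist view the nut top is at (210,116), the lever end at (95,80), the post head at (125,20), the dish at (148,159) and the stand's front-right corner near (228,126).

```bash
python3 - <<'E'
import pickle;from h import *
d=pickle.load(open("c0.pkl","rb"));w,o=pickle.load(open("w2_wrist.pkl","rb"))
T=lambda p:(p[0]/4+204.6,p[1]/4+139.6);S=lambda p:((p[0]-400)/3.636+204.6,p[1]/3.636+149.6)
u=np.array([.994,.11,0]);v=np.array([-.11,.994,0])
for k,a,b,c in (("nut",(322,222),(605,222),(208,120)),("levend",(208,203),(582,42),(95,85)),("fl",(80,305),(462,236),(96,104))):
    X,e=tri([ray(d["top"],T(a)),ray(d["scene"],S(b)),ray(w,c)]);print(k,X.round(1),round(e,1),"u,v",(X@u).round(1),(X@v).round(1))
for k,uv in (("P0pred",(585,-280,88.4)),("pivot",(549.5,-280,150)),("nuttop",(486,-358,135))):
    X=uv[0]*u+uv[1]*v+[0,0,uv[2]];print(k,[proj(c,X).round(0) for c in(w,d["top"])])
E
```

```text
nut [ 526.8 -300.1  134.6] 4.9 u,v 490.6 -356.3
levend [ 538.  -234.3  225. ] 3.7 u,v 508.9 -292.1
fl [ 480.8 -146.5   14.6] 2.8 u,v 461.8 -198.5
P0pred [array([[156.,  -1.]]), array([[250., 165.]])]
pivot [array([[127.,  29.]]), array([[251., 175.]])]
nuttop [array([[210., 126.]]), array([[285., 199.]])]
```

```bash
python3 -m creep '[{"hand":0,"tx":0,"ty":0,"tz":0,"spin":-9.6},{"hand":0,"tx":0,"ty":0,"tz":0,"spin":-9.6},{"hand":0,"tx":0,"ty":0,"tz":0,"spin":-9.6},{"hand":0,"tx":0,"ty":0,"tz":0,"spin":-9.6},{"hand":0,"tx":0,"ty":0,"tz":0,"spin":-9.6}]' >/dev/null
python3 -m creep '[{"hand":0,"tx":0,"ty":0,"tz":0,"spin":-9.6},{"hand":0,"tx":0,"ty":0,"tz":0,"spin":-9.6},{"hand":0,"tx":0,"ty":0,"tz":0,"spin":-9.6},{"hand":0,"tx":0.004,"ty":0.017,"tz":0.02,"spin":0},{"hand":0,"tx":0.004,"ty":0.017,"tz":0.02,"spin":0}]' 
python3 -m creep '[{"hand":0,"tx":0,"ty":0,"tz":0.025,"spin":0},{"hand":0,"tx":0,"ty":0,"tz":0.03,"spin":0},{"hand":0,"tx":0,"ty":0,"tz":0.025,"spin":0},{"hand":0,"tx":0,"ty":0,"tz":0,"spin":0}]' 
python3 w.py w3 wrist
```

```text
time: 2.7
tool_pos: [527.6, -345.7, 214.1]
tcp_rot: [-3.141, -0.001, 1.675]
contact_force: [0.2, 0.1, -0.7]
grip_width: 0.5
finger_force: 0.0
time: 3.2
tool_pos: [526.5, -344.2, 132.2]
tcp_rot: [-3.137, -0.005, 1.678]
contact_force: [0.6, -0.1, 1.2]
grip_width: 0.4
finger_force: 0.0
3.2 [ 526.5 -344.2  132.2] [-3.137 -0.005  1.678] F [ 0.6 -0.1  1.2] M [-0.03 -0.18 -0.02] q6 -0.81 w 0.4
```

View pics/w3_wrist.png

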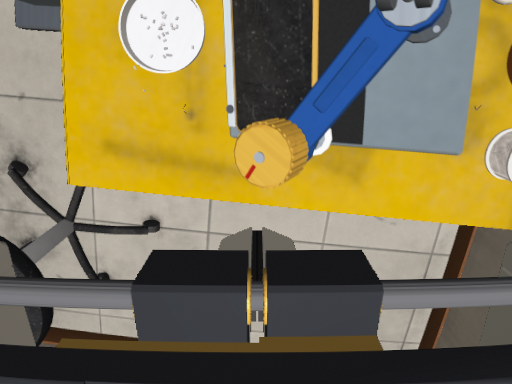

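The nut top is at (260,157) with its mark pointing to (248,174). The closed fingers are at (257,240), to the nut's right and clear of it.

```bash
python3 -m creep '[{"hand":0,"tx":0.008,"ty":-0.001,"tz":0,"spin":0},{"hand":0,"tx":0.007,"ty":-0.002,"tz":0.001,"spin":0},{"hand":0,"tx":0.006,"ty":-0.002,"tz":0.002,"spin":0},{"hand":0,"tx":0.006,"ty":-0.003,"tz":0.002,"spin":0},{"hand":0,"tx":0.006,"ty":-0.003,"tz":0.002,"spin":0}]' 
python3 -m creep '[{"hand":0,"tx":0.006,"ty":-0.003,"tz":0.002,"spin":0},{"hand":0,"tx":0.006,"ty":-0.003,"tz":0.002,"spin":0},{"hand":0,"tx":0.005,"ty":-0.002,"tz":0.002,"spin":0},{"hand":0,"tx":0.005,"ty":-0.001,"tz":0.001,"spin":0},{"hand":0,"tx":0,"ty":0,"tz":0,"spin":0}]' 
python3 w.py w4 wrist
```

```text
time: 3.88
tool_pos: [512.5, -314.0, 129.1]
tcp_rot: [3.142, 0.0, 1.679]
contact_force: [0.2, 0.7, -0.3]
grip_width: 0.4
finger_force: 0.0
time: 4.5
tool_pos: [501.5, -293.1, 122.1]
tcp_rot: [-3.142, -0.0, 1.68]
contact_force: [0.8, -0.8, -0.1]
grip_width: 0.2
finger_force: 0.0
4.5 [ 501.5 -293.1  122.1] [-3.142 -0.     1.68 ] F [ 0.8 -0.8 -0.1] M [ 0.05 -0.07  0.01] q6 -0.77 w 0.2
```

View pics/w4_wrist.png

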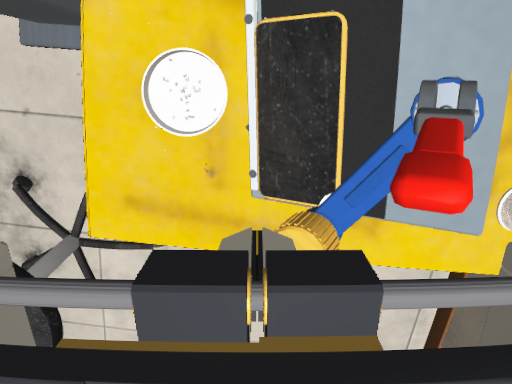

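The wrist view now shows the whole phone, with corners at about (257,20), (345,13), (338,203) and (256,193). The post hub is at (447,103), the lever end at (432,192), and the nut at (308,232), partly hidden behind the fingers.

```bash
cat >> h.py <<'E'
u=np.array([.994,.11,0]);v=np.array([-.11,.994,0]);z=np.array([0,0,1.]);n=-.5*u+.866*z;s=.866*u+.5*z
def deck(c,p,h,d0=-216):
    X=plane(ray(c,p),n,d0+h);return np.array([X@s,X@v,X@u,X[2]]).round(1)
E
python3 - <<'E'
import pickle;from h import *
w,o=pickle.load(open("w4_wrist.pkl","rb"))
for k,p,h in (("fl",(257,20),7),("rl",(345,13),7),("rr",(338,203),7),("fr",(256,193),7),("hub",(447,105),60),("nut",(308,232),90),("leverend",(432,195),150)): print(k,deck(w,p,h))
im=w["color"];g=cv2.inRange(cv2.cvtColor(im,cv2.COLOR_RGB2HSV),(10,120,90),(22,255,255))
w3,_=pickle.load(open("w3_wrist.pkl","rb"));print("w3nut",deck(w3,(260,157),90),"mark",deck(w3,(248,174),90),"hub",deck(w3,(412,3),60))
E
```

```text
fl [ 418.2 -220.6  466.6   28.1]
rl [ 485.5 -221.   525.    61.8]
rr [ 489.3 -354.4  528.3   63.7]
fr [ 416.8 -358.6  465.5   27.4]
hub [ 554.5 -274.7  558.2  142.2]
nut [ 497.5 -342.4  493.9  139.6]
leverend [ 555.4 -293.2  514.   220.5]
w3nut [ 490.1 -357.8  487.4  135.9] mark [ 482.3 -368.5  480.7  132. ] hub [ 555.9 -281.6  559.4  142.8]
```

```bash
python3 -m creep '[{"hand":0,"tx":-0.017,"ty":0,"tz":0,"spin":0},{"hand":0,"tx":-0.016,"ty":0,"tz":0,"spin":0},{"hand":0,"tx":0,"ty":0.01,"tz":0,"spin":0},{"hand":0,"tx":0,"ty":0.009,"tz":0,"spin":0},{"hand":0,"tx":0.006,"ty":-0.001,"tz":0,"spin":0}]' 
python3 -m creep '[{"hand":0,"tx":0.006,"ty":-0.002,"tz":0,"spin":0},{"hand":0,"tx":0.006,"ty":-0.003,"tz":0,"spin":0},{"hand":0,"tx":0.006,"ty":-0.004,"tz":0,"spin":0},{"hand":0,"tx":0.006,"ty":-0.004,"tz":0,"spin":0},{"hand":0,"tx":0,"ty":0,"tz":0,"spin":0}]' 
python3 w.py w5 wrist top
```

```text
time: 5.18
tool_pos: [523.0, -317.9, 121.8]
tcp_rot: [3.142, -0.0, 1.68]
contact_force: [-0.6, 0.1, -0.7]
grip_width: 0.4
finger_force: 0.0
time: 5.8
tool_pos: [506.4, -295.6, 122.3]
tcp_rot: [-3.142, 0.0, 1.679]
contact_force: [0.9, 0.7, -0.8]
grip_width: 0.4
finger_force: 0.0
5.8 [ 506.4 -295.6  122.3] [-3.142  0.     1.679] F [ 0.9  0.7 -0.8] M [ 0.   -0.15  0.03] q6 -0.77 w 0.4
```

View pics/w5_wrist.png

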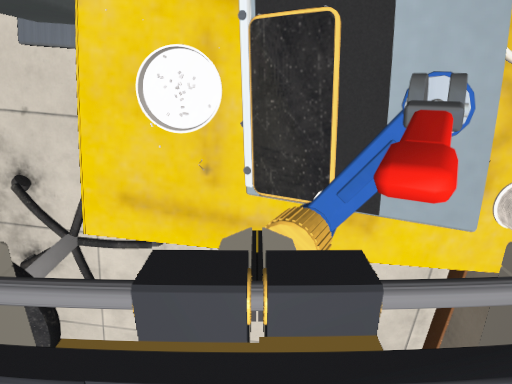

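```bash
python3 - <<'E'
import pickle;from h import *
for f in ("w2","w3","w4","w5"):
    w,o=pickle.load(open(f+"_wrist.pkl","rb"));hsv=cv2.cvtColor(w["color"],cv2.COLOR_RGB2HSV)
    m=cv2.inRange(hsv,(100,120,60),(125,255,255));k,l,st,_=cv2.connectedComponentsWithStats(m);i=1+st[1:,4].argmax()
    ys,xs=np.where(l==i);sel=np.arange(len(xs))[::7];P=np.array([deck(w,(xs[j],ys[j]),57)[:2] for j in sel])
    c=P-[552,-278];r=np.hypot(*c.T);q=c[(r>35)&(r<75)];a=np.arctan2(-q[:,1],-q[:,0])
    g=cv2.inRange(hsv,(12,130,110),(21,255,255));g[:, :200]=0;g[250:]=0
    ys,xs=np.where(g>0);gp=np.median(np.c_[xs,ys],0) if len(xs) else None
    tp=o["tool_pos"];print(f,"ang",np.median(a).round(3),"tool uv",(tp@u).round(1),(tp@v).round(1),"tip px",proj(w,tp-[0,0,14]),"tcp",proj(w,tp))
E
```

```text
w2 ang 0.948 tool uv 454.2 -408.7 tip px [[256.33368724 216.75299105]] tcp [[256.30075644 226.0089762 ]]
w3 ang 0.944 tool uv 485.5 -400.0 tip px [[256.84050784 216.51387978]] tcp [[256.714473   225.63757968]]
w4 ang 0.918 tool uv 466.2 -346.5 tip px [[256.71527324 216.38749608]] tcp [[256.69193519 225.61285636]]
w5 ang 0.9 tool uv 470.9 -349.5 tip px [[256.65763575 216.38919367]] tcp [[256.63175488 225.61574627]]
```

```bash
python3 -m creep '[{"hand":0,"tx":-0.022,"ty":0,"tz":0,"spin":0},{"hand":0,"tx":-0.022,"ty":0,"tz":0,"spin":0},{"hand":0,"tx":0,"ty":0.023,"tz":0,"spin":0},{"hand":0,"tx":0,"ty":0.024,"tz":0,"spin":0},{"hand":0,"tx":0.013,"ty":0,"tz":0,"spin":0}]' 
python3 -m creep '[{"hand":0,"tx":0.004,"ty":-0.006,"tz":0,"spin":0},{"hand":0,"tx":0.0045,"ty":-0.006,"tz":0,"spin":0},{"hand":0,"tx":0.005,"ty":-0.006,"tz":0,"spin":0},{"hand":0,"tx":0.005,"ty":-0.006,"tz":0,"spin":0},{"hand":0,"tx":0.005,"ty":-0.006,"tz":0,"spin":0}]' 
python3 -m creep '[{"hand":0,"tx":0.004,"ty":-0.006,"tz":0,"spin":0},{"hand":0,"tx":0,"ty":0,"tz":0,"spin":0}]' 
cat > ang.py <<'E'
import sys,pickle;from h import *
w,o=pickle.load(open(sys.argv[1]+"_wrist.pkl","rb"));hsv=cv2.cvtColor(w["color"],cv2.COLOR_RGB2HSV)
m=cv2.inRange(hsv,(100,120,60),(125,255,255));k,l,st,_=cv2.connectedComponentsWithStats(m);i=1+st[1:,4].argmax()
ys,xs=np.where(l==i);P=np.array([deck(w,(xs[j],ys[j]),57)[:2] for j in range(0,len(xs),7)])
c=P-[552,-278];r=np.hypot(*c.T);q=c[(r>35)&(r<75)];a=np.arctan2(-q[:,1],-q[:,0])
tp=o["tool_pos"];th=np.median(a);print("ang",th.round(3),len(q),"tool uv",(tp@u).round(1),(tp@v).round(1),"nut uv",(545.5-86.6*np.cos(th)).round(1),(-278-100*np.sin(th)).round(1))
E
python3 w.py w6 wrist; python3 ang.py w6
```

```text
time: 6.52
tool_pos: [557.8, -321.9, 121.5]
tcp_rot: [3.141, 0.0, 1.679]
contact_force: [-0.5, 0.3, -0.1]
grip_width: 0.4
finger_force: 0.0
time: 7.15
tool_pos: [523.9, -301.4, 122.3]
tcp_rot: [3.141, 0.0, 1.679]
contact_force: [0.2, 0.3, 0.1]
grip_width: 0.4
finger_force: 0.0
time: 7.4
tool_pos: [517.7, -298.0, 122.3]
tcp_rot: [-3.142, 0.0, 1.679]
contact_force: [0.7, -0.8, -0.6]
grip_width: 0.4
finger_force: 0.0
7.4 [ 517.7 -298.   122.3] [-3.142  0.     1.679] F [ 0.7 -0.8 -0.6] M [ 0.01 -0.1  -0.01] q6 -0.76 w 0.4
ang 0.914 182 tool uv 481.8 -353.2 nut uv 492.6 -357.2
```

View pics/w6_wrist.png

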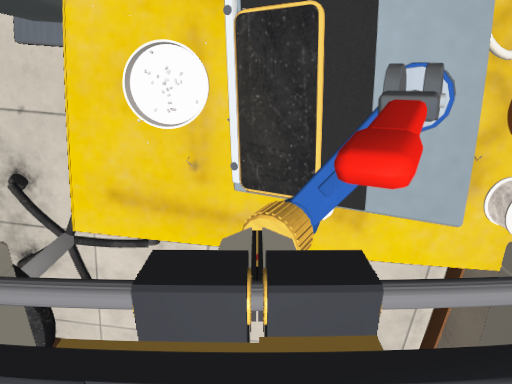

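```bash
python3 - <<'E'
import pickle;from h import *
for f in ("w3","w6"):
    w,o=pickle.load(open(f+"_wrist.pkl","rb"))
    for th in (.95,.8,.7,.6,.5):
        S=552-100*np.cos(th);V=-278-100*np.sin(th)
        pt=lambda h:S*s+V*v+(h-216)*n
        print(f,th,proj(w,np.array([pt(90),pt(57),(552*s-278*v*-1+(57-216)*n)])).round(0).tolist())
d=pickle.load(open("w5_top.pkl","rb"))[0];c0=pickle.load(open("c0.pkl","rb"))["top"]
a=[cv2.resize(x["color"][140:230,205:305],(400,360)) for x in (c0,d)]
cv2.imwrite("pics/cmp.png",np.hstack(a)[:,:,::-1])
E
python3 w.py w7 scene top; python3 - <<'E'
import pickle,cv2,numpy as np
a=pickle.load(open("w7_top.pkl","rb"))[0]["color"][140:230,205:305];b=pickle.load(open("w7_scene.pkl","rb"))[0]["color"][150:255,205:315]
o=np.zeros((382,800,3),np.uint8);o[:360,:400]=cv2.resize(a,(400,360),interpolation=3);o[:,400:]=cv2.resize(b,(400,382),interpolation=3)
cv2.imwrite("pics/z7.png",o[:,:,::-1])
E
```

```text
w3 0.95 [[266.0, 161.0], [292.0, 150.0], [568535.0, -5081990.0]]
w3 0.8 [[248.0, 141.0], [275.0, 133.0], [568535.0, -5081990.0]]
w3 0.7 [[237.0, 127.0], [266.0, 121.0], [568535.0, -5081990.0]]
w3 0.6 [[228.0, 112.0], [258.0, 108.0], [568535.0, -5081990.0]]
w3 0.5 [[220.0, 96.0], [251.0, 94.0], [568535.0, -5081990.0]]
w6 0.95 [[273.0, 248.0], [297.0, 226.0], [935967.0, -7242561.0]]
w6 0.8 [[255.0, 227.0], [281.0, 209.0], [935967.0, -7242561.0]]
w6 0.7 [[244.0, 213.0], [272.0, 196.0], [935967.0, -7242561.0]]
w6 0.6 [[235.0, 198.0], [263.0, 183.0], [935967.0, -7242561.0]]
w6 0.5 [[227.0, 182.0], [256.0, 169.0], [935967.0, -7242561.0]]
7.45 [ 518.  -298.2  122.3] [3.141 0.    1.679] F [0.8 0.3 0.1] M [-0.02 -0.15  0.03] q6 -0.76 w 0.4
```

View pics/z7.png

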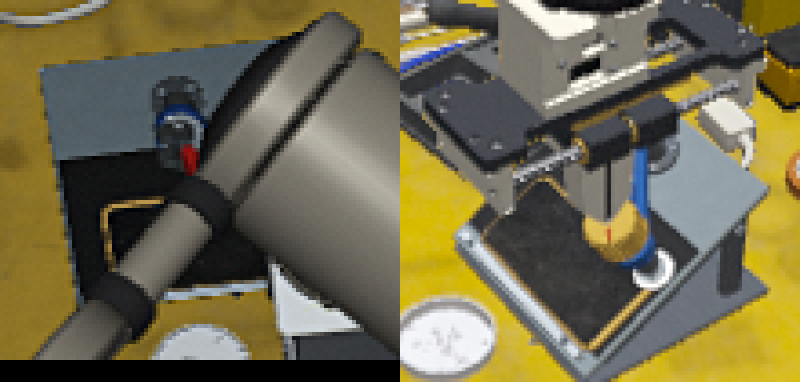

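The wrist view has the nut at (278,225), overlapping the fingers. The scene crop shows the fingertips ending at the nut around (610,215), with the foot at (655,270) where it was before. So the arm has hardly moved and my nut position is off. I'll re-triangulate the nut and foot by colour, without viewing more pictures.

```bash
cat > nut.py <<'E'
import pickle,sys;from h import *
def load(f):
    d=pickle.load(open(f,"rb"));return d if isinstance(d,dict) else d[0]
def blob(c,lo,hi,near,rad=45):
    m=cv2.inRange(cv2.cvtColor(c["color"],cv2.COLOR_RGB2HSV),lo,hi);yy,xx=np.mgrid[:384,:512]
    m[(np.hypot(xx-near[0],yy-near[1])>rad)]=0
    k,l,st,ce=cv2.connectedComponentsWithStats(m)
    if k<2:return None
    i=1+st[1:,4].argmax();return ce[i],st[i].tolist()
E
python3 - <<'E'
from nut import *
d0=load("c0.pkl")
for nm,c,p,r in (("top",d0["top"],(285,197),10),("scene",d0["scene"],(262,212),10),("w2",load("w2_wrist.pkl"),(210,118),25),("w3",load("w3_wrist.pkl"),(268,155),42),("w7s",load("w7_scene.pkl"),(264,213),12)):
    px=c["color"][int(p[1]),int(p[0])];print(nm,px,cv2.cvtColor(px[None,None],cv2.COLOR_RGB2HSV)[0,0])
    print(blob(c,(13,90,90),(20,200,255),p,r))
E
```

```text
top [151 122  56] [ 21 160 151]
(array([283.22, 194.98]), [277, 189, 15, 16, 100])
scene [212 155  68] [ 18 173 212]
(array([267.83333333, 217.83333333]), [264, 215, 8, 7, 18])
w2 [205 161  64] [ 21 175 205]
(array([212.65797101, 107.58550725]), [188, 94, 44, 42, 690])
w3 [227 183  76] [ 21 170 227]
(array([286.2904943 , 141.58555133]), [237, 118, 71, 67, 1315])
w7s [221 192  91] [ 23 150 221]
(array([267.73684211, 217.84210526]), [265, 215, 7, 7, 19])
```

```bash
python3 - <<'E'
from nut import *
d0=load("c0.pkl");rs={}
for nm,c,p,r in (("top",d0["top"],(285,195),12),("scene",d0["scene"],(261,212),12),("w2",load("w2_wrist.pkl"),(210,116),30),("w3",load("w3_wrist.pkl"),(270,155),45),("w4",load("w4_wrist.pkl"),(300,225),40),("w6",load("w6_wrist.pkl"),(278,220),40),("w7s",load("w7_scene.pkl"),(261,212),12)):
    b=blob(c,(13,90,60),(23,200,255),p,r);print(nm,b)
    x,y,w,h,_=b[1];rs[nm]=ray(c,(x+w/2-.5,y+h/2-.5))
for g in (("top","scene"),("top","w2"),("w2","w3"),("top","w3"),("scene","w3"),("scene","w2"),("top","scene","w2","w3")):
    X,e=tri([rs[i] for i in g]);print(g,X.round(1),round(e,1),"u",(X@u).round(1),"v",(X@v).round(1),"h",(X@n+216).round(1))
E
```

```text
top (array([286.93987342, 195.69936709]), [276, 184, 22, 23, 316])
scene (array([263.22540984, 212.08606557]), [252, 203, 21, 19, 244])
w2 (array([209.9328215 , 116.36084453]), [185, 94, 51, 47, 1563])
w3 (array([270.3771207 , 152.55695589]), [228, 117, 87, 79, 4126])
w4 (array([304.59806419, 227.569027  ]), [260, 197, 79, 54, 1963])
w6 (array([280.81515444, 222.57480695]), [239, 198, 77, 56, 2072])
w7s (array([264.17112299, 213.95721925]), [255, 205, 18, 17, 187])
('top', 'scene') [ 527.2 -304.2  133.5] 4.6 u 490.6 v -360.3 h 86.3
('top', 'w2') [ 531.3 -303.3  150.8] 1.7 u 494.8 v -359.9 h 99.2
('w2', 'w3') [ 529.9 -300.7  135.7] 0.3 u 493.7 v -357.2 h 86.7
('top', 'w3') [ 532.8 -308.8   98.9] 1.0 u 495.7 v -365.6 h 53.8
('scene', 'w3') [ 527.2 -300.8  130.7] 3.0 u 490.9 v -357.0 h 83.7
('scene', 'w2') [ 527.3 -298.5  127.4] 2.0 u 491.3 v -354.7 h 80.7
('top', 'scene', 'w2', 'w3') [ 528.8 -302.1  131.4] 5.1 u 492.4 v -358.4 h 83.6
```

```bash
python3 - <<'E'
from nut import *
sc=load("w7_scene.pkl");d0=load("c0.pkl")["scene"]
tp=np.array([518,-298.2,122.3])
print("tcp,tip,+50",proj(sc,np.array([tp,tp-[0,0,14],tp+[0,0,50]])).round(1).tolist())
df=np.abs(sc["color"].astype(int)-d0["color"]).sum(2)>60
for r in range(186,226,2): 
    xs=np.where(df[r,235:300])[0]+235; print(r,xs.tolist()[:1],xs.tolist()[-1:],len(xs))
hs=lambda c,x,y:c["color"][y,x].tolist()
for y in range(200,222,2): print(y,[hs(sc,x,y) for x in (258,262,266)])
E
```

```text
tcp,tip,+50 [[259.2, 215.1], [259.2, 219.5], [259.2, 198.4]]
186 [235] [281] 38
188 [236] [277] 36
190 [235] [272] 26
192 [235] [269] 29
194 [235] [268] 26
196 [235] [268] 26
198 [235] [268] 25
200 [235] [268] 21
202 [235] [268] 20
204 [235] [273] 17
206 [235] [266] 16
208 [235] [264] 11
210 [258] [263] 6
212 [] [] 0
214 [] [] 0
216 [] [] 0
218 [] [] 0
220 [] [] 0
222 [] [] 0
224 [] [] 0
200 [[131, 128, 118], [32, 32, 31], [130, 126, 118]]
202 [[130, 126, 117], [30, 31, 33], [129, 126, 117]]
204 [[130, 127, 118], [29, 29, 29], [128, 125, 117]]
206 [[131, 126, 117], [29, 28, 28], [186, 163, 102]]
208 [[129, 126, 119], [28, 29, 31], [222, 192, 89]]
210 [[184, 161, 107], [129, 128, 128], [221, 190, 91]]
212 [[222, 189, 87], [215, 157, 73], [220, 189, 88]]
214 [[222, 192, 92], [197, 92, 50], [216, 182, 81]]
216 [[188, 156, 68], [167, 114, 52], [143, 116, 50]]
218 [[64, 57, 44], [139, 111, 48], [118, 93, 42]]
220 [[54, 54, 56], [122, 97, 41], [141, 110, 43]]
```

The measured numbers show the fingertips sit roughly 25–30 mm higher than I assumed, both in the scene view and in the wrist view. The fingers have been gliding just over the nut, which is why there was no force. I'll back off, go lower and push again.

```bash
python3 -m creep '[{"hand":0,"tx":-0.014,"ty":0.018,"tz":0,"spin":0},{"hand":0,"tx":-0.014,"ty":0.018,"tz":0,"spin":0},{"hand":0,"tx":-0.004,"ty":0.002,"tz":0.012,"spin":0},{"hand":0,"tx":0,"ty":0,"tz":0.014,"spin":0},{"hand":0,"tx":0.004,"ty":-0.004,"tz":0,"spin":0}]' 
python3 -m creep '[{"hand":0,"tx":0.004,"ty":-0.006,"tz":0,"spin":0},{"hand":0,"tx":0.0045,"ty":-0.006,"tz":0,"spin":0},{"hand":0,"tx":0.005,"ty":-0.006,"tz":0,"spin":0},{"hand":0,"tx":0.005,"ty":-0.006,"tz":0,"spin":0},{"hand":0,"tx":0,"ty":0,"tz":0,"spin":0}]' 
python3 w.py w8 wrist scene; python3 ang.py w8; python3 - <<'E'
from nut import *
print(blob(load("w8_wrist.pkl"),(13,90,60),(23,200,255),(260,210),60))
print(blob(load("w8_scene.pkl"),(13,90,60),(23,200,255),(261,212),16))
E
```

```text
time: 8.18
tool_pos: [553.4, -321.5, 93.8]
tcp_rot: [-3.139, -0.002, 1.679]
contact_force: [0.9, -0.4, -1.0]
grip_width: 0.2
finger_force: 0.5
time: 8.8
tool_pos: [528.5, -306.1, 96.4]
tcp_rot: [-3.141, -0.0, 1.679]
contact_force: [-0.6, -0.2, -0.3]
grip_width: 0.5
finger_force: 0.0
8.8 [ 528.5 -306.1   96.4] [-3.141 -0.     1.679] F [-0.6 -0.2 -0.3] M [-0.02 -0.11  0.01] q6 -0.76 w 0.5
ang 0.567 293 tool uv 491.7 -362.4 nut uv 472.5 -331.8
(array([236.91065535, 199.62989156]), [201, 156, 119, 100, 4242])
(array([252.39473684, 214.98684211]), [245, 206, 16, 17, 152])
```

```bash
python3 -m creep '[{"hand":0,"tx":-0.003,"ty":0.002,"tz":0,"spin":8.75},{"hand":0,"tx":0,"ty":0,"tz":0,"spin":8.75},{"hand":0,"tx":0,"ty":0,"tz":0,"spin":8.75},{"hand":0,"tx":0,"ty":0,"tz":0.002,"spin":8.75},{"hand":0,"tx":0.002,"ty":-0.006,"tz":0,"spin":0}]' 
python3 -m creep '[{"hand":0,"tx":0.002,"ty":-0.006,"tz":0.001,"spin":0},{"hand":0,"tx":0.002,"ty":-0.006,"tz":0.001,"spin":0},{"hand":0,"tx":0.002,"ty":-0.006,"tz":0,"spin":0},{"hand":0,"tx":0,"ty":-0.004,"tz":0,"spin":0},{"hand":0,"tx":0,"ty":0,"tz":0,"spin":0}]' 
python3 w.py w9 wrist; python3 ang.py w9
```

```text
time: 9.52
tool_pos: [527.2, -304.9, 93.8]
tcp_rot: [3.141, 0.0, 1.07]
contact_force: [2.0, -1.2, -0.1]
grip_width: 0.7
finger_force: 0.6
time: 10.15
tool_pos: [510.4, -288.7, 92.3]
tcp_rot: [-3.141, 0.0, 1.069]
contact_force: [-0.3, 0.6, 0.8]
grip_width: 0.5
finger_force: 0.2
10.15 [ 510.4 -288.7   92.3] [-3.141  0.     1.069] F [-0.3  0.6  0.8] M [-0.06 -0.13 -0.01] q6 -0.14 w 0.5
ang 0.204 108 tool uv 475.6 -343.1 nut uv 460.7 -298.2
```

```bash
cat > fit.py <<'E'
# angle from the gold nut blob's box centre, nut mid taken at h=84
import sys;from nut import *
c=load(sys.argv[1]);from scipy.optimize import minimize_scalar
def P(th,h): return (552-100*np.cos(th))*s+(-278-100*np.sin(th))*v+(h-216)*n
g=proj(c,P(float(sys.argv[2]),84))[0];b=blob(c,(13,90,60),(23,200,255),g,float(sys.argv[3]))
x,y,w,h,_=b[1];p=np.array([x+w/2-.5,y+h/2-.5])
f=lambda t:np.linalg.norm(proj(c,P(t,84))[0]-p);r=minimize_scalar(f,bounds=(-.3,1.2),method="bounded");print("pred",g.round(0),"blob",b,"th",round(r.x,3),"res px",round(r.fun,1))
E
python3 fit.py w3_wrist.pkl .93 60;python3 fit.py w8_wrist.pkl .6 60; python3 fit.py w9_wrist.pkl .25 60
```

```text
pred [269. 156.] blob (array([270.14238016, 152.33555927]), [225, 106, 95, 90, 4193]) th 0.921 res px 6.2
pred [218. 194.] blob (array([226.99825952, 195.84355057]), [184, 135, 95, 116, 5171]) th 0.624 res px 12.0
pred [186. 199.] blob (array([191.82874412, 198.92679651]), [166, 140, 57, 111, 2978]) th 0.264 res px 8.5
```

```bash
python3 -m creep '[{"hand":0,"tx":0,"ty":0,"tz":0.001,"spin":10},{"hand":0,"tx":0.002,"ty":-0.005,"tz":0.001,"spin":0},{"hand":0,"tx":0.002,"ty":-0.005,"tz":0,"spin":0},{"hand":0,"tx":0.002,"ty":-0.004,"tz":0,"spin":0},{"hand":0,"tx":0,"ty":0,"tz":0,"spin":0}]' 
python3 w.py x1 wrist scene; python3 ang.py x1;python3 fit.py x1_wrist.pkl .15 50;python3 fit.py x1_scene.pkl .12 14;python3 fit.py c0s.pkl .93 13 2>/dev/null
python3 - <<'E'
# white foot / scene check of lever: red blob
from nut import *
print("red",blob(load("x1_scene.pkl"),(0,150,90),(6,255,255),(255,166),30),blob(load("c0.pkl")["scene"],(0,150,90),(6,255,255),(255,166),30))
E
```

```text
time: 10.82
tool_pos: [503.3, -274.9, 90.2]
tcp_rot: [-3.141, 0.0, 0.895]
contact_force: [0.4, -0.0, 0.4]
grip_width: 0.5
finger_force: 0.2
10.825 [ 503.3 -274.9   90.2] [-3.141  0.     0.895] F [ 0.4 -0.   0.4] M [-0.05 -0.06 -0.01] q6 0.04 w 0.5
ang 0.148 340 tool uv 470.1 -328.7 nut uv 459.9 -292.8
pred [191. 213.] blob (array([201.59718248, 211.87585296]), [158, 164, 83, 87, 4543]) th 0.163 res px 9.6
pred [236. 207.] blob (array([236.25827815, 209.30463576]), [229, 200, 15, 19, 151]) th 0.154 res px 1.4
red (array([259.88888889, 167.55555556]), [258, 162, 6, 10, 18]) (array([257.34259259, 167.12037037]), [251, 159, 14, 18, 108])
```

The arm now stands at about 0.155 rad, with the foot about 5 mm from the phone's middle. Next I back out, rise, open the hand, and come over the nut.

```bash
python3 -m creep '[{"hand":0,"tx":-0.009,"ty":0.009,"tz":0,"spin":0},{"hand":0,"tx":-0.009,"ty":0.009,"tz":-0.005,"spin":0},{"hand":0.5,"tx":0,"ty":0,"tz":-0.025,"spin":0},{"hand":1,"tx":-0.006,"ty":-0.006,"tz":-0.015,"spin":0},{"hand":1,"tx":-0.0067,"ty":-0.0067,"tz":0,"spin":0}]' >/dev/null
python3 -m creep '[{"hand":1,"tx":0,"ty":0,"tz":-0.005,"spin":8.3},{"hand":1,"tx":0,"ty":0,"tz":0,"spin":8.3},{"hand":1,"tx":0,"ty":0,"tz":0,"spin":8.3},{"hand":1,"tx":0.011,"ty":-0.0305,"tz":0,"spin":0},{"hand":1,"tx":0.011,"ty":-0.0305,"tz":0,"spin":0}]'
python3 -m creep '[{"hand":1,"tx":0,"ty":0,"tz":0,"spin":0}]' >/dev/null
python3 w.py x2 wrist scene top; python3 ang.py x2; python3 fit.py x2_scene.pkl .15 14;python3 fit.py x2_wrist.pkl .15 45
python3 - <<'E'
from nut import *
for f in ("x2_scene.pkl","x2_top.pkl"):
  c=load(f); P=552*s-278*v; P=552*s+(-278)*v+(71-216)*n
  for L in (0,.1,.2,.3): print(f,L,proj(c,P+84*(np.cos(.349-L)*n-np.sin(.349-L)*v)).round(0).tolist())
  print("red",blob(c,(0,150,90),(6,255,255),(258,168) if "scene" in f else (255,187),30))
w,o=pickle.load(open("x2_wrist.pkl","rb"));tp=o["tool_pos"];print(tp@u,tp@v)
E
```

```text
time: 12.18
tool_pos: [479.8, -237.5, 139.1]
tcp_rot: [-3.14, 0.001, 0.458]
contact_force: [0.6, 0.1, 0.1]
grip_width: 75.8
finger_force: 0.0
12.3 [ 479.9 -236.3  139.5] [-3.14e+00  1.00e-03  4.61e-01] F [-0.1  0.5  0.5] M [-0.01  0.    0.01] q6 0.51 w 85.6
ang 0.185 236 tool uv 451.0 -287.7 nut uv 460.4 -296.4
pred [237. 208.] blob (array([238.64782609, 208.81304348]), [230, 200, 18, 19, 230]) th 0.218 res px 0.0
pred [268. 202.] blob (array([276.37945982, 197.56418806]), [235, 164, 74, 76, 2999]) th 0.173 res px 0.9
x2_scene.pkl 0 [[258.0, 167.0]]
x2_scene.pkl 0.1 [[255.0, 164.0]]
x2_scene.pkl 0.2 [[253.0, 162.0]]
x2_scene.pkl 0.3 [[251.0, 160.0]]
red None
x2_top.pkl 0 [[264.0, 187.0]]
x2_top.pkl 0.1 [[260.0, 188.0]]
x2_top.pkl 0.2 [[257.0, 189.0]]
x2_top.pkl 0.3 [[253.0, 189.0]]
red None
451.020968260322 -287.65391003985184
```

```bash
python3 -m creep '[{"hand":1,"tx":0,"ty":0,"tz":0.02,"spin":0},{"hand":1,"tx":0,"ty":0,"tz":0.02,"spin":0},{"hand":1,"tx":0,"ty":0,"tz":0.016,"spin":0},{"hand":1,"tx":0,"ty":0,"tz":0,"spin":0}]'
python3 w.py x3 wrist
python3 -m creep '[{"hand":0,"tx":0,"ty":0,"tz":0,"spin":0},{"hand":0,"tx":0,"ty":0,"tz":0,"spin":0},{"hand":0,"tx":0,"ty":0,"tz":0,"spin":0},{"hand":0,"tx":0,"ty":0,"tz":0,"spin":0},{"hand":0,"tx":0,"ty":0,"tz":0,"spin":0}]'
python3 w.py x4 wrist scene
python3 - <<'E'
from nut import *
for f,sz in (("x2_wrist",60),("x3_wrist",75),("x4_wrist",75)):
    c=load(f+".pkl");h=cv2.cvtColor(c["color"],cv2.COLOR_RGB2HSV);m=cv2.inRange(h,(0,120,80),(9,255,255))|cv2.inRange(h,(172,120,80),(180,255,255))
    k,l,st,ce=cv2.connectedComponentsWithStats(m);print(f,[(ce[i].round(0).tolist(),st[i,4]) for i in range(1,k) if st[i,4]>12])
    print(" gold",blob(c,(13,90,60),(23,200,255),(262,200),sz))
E
```

```text
time: 12.95
tool_pos: [480.2, -238.6, 82.8]
tcp_rot: [-3.139, 0.002, 0.458]
contact_force: [0.0, -1.3, -0.5]
grip_width: 91.8
finger_force: 0.0
12.95 [ 480.2 -238.6   82.8] [-3.139e+00  2.000e-03  4.580e-01] F [ 0.  -1.3 -0.5] M [ 0.02 -0.04 -0.01] q6 0.51 w 91.8
time: 13.62
tool_pos: [481.4, -238.6, 84.3]
tcp_rot: [3.14, -0.0, 0.459]
contact_force: [0.8, -0.9, -0.8]
grip_width: 46.1
finger_force: 0.7
13.625 [ 481.4 -238.6   84.3] [ 3.14  -0.     0.459] F [ 0.8 -0.9 -0.8] M [-0.25 -0.17 -0.02] q6 0.51 w 46.1
x2_wrist [([328.0, 134.0], np.int32(5387)), ([273.0, 224.0], np.int32(23))]
 gold (array([275.28771587, 197.57608341]), [219, 164, 90, 79, 3069])
x3_wrist [([383.0, 200.0], np.int32(23965)), ([273.0, 269.0], np.int32(40))]
 gold (array([276.16394434, 231.64912281]), [213, 181, 103, 94, 4959])
x4_wrist [([378.0, 200.0], np.int32(22265)), ([263.0, 268.0], np.int32(32))]
 gold (array([271.37601078, 220.70080863]), [230, 184, 90, 86, 2968])
```

```bash
python3 -m creep '[{"hand":0,"tx":0,"ty":0,"tz":0,"spin":0},{"hand":0,"tx":0,"ty":0,"tz":0,"spin":0},{"hand":0,"tx":0,"ty":0,"tz":0,"spin":0}]'
cat > mk.py <<'E'
import sys;from nut import *
c,o=pickle.load(open(sys.argv[1]+"_wrist.pkl","rb"));h=cv2.cvtColor(c["color"],cv2.COLOR_RGB2HSV);m=cv2.inRange(h,(0,120,80),(9,255,255))|cv2.inRange(h,(172,120,80),(180,255,255))
k,l,st,ce=cv2.connectedComponentsWithStats(m)
for i in range(1,k):
    a=st[i,4]
    if 12<a<300:
        ys,xs=np.where(l==i);P=np.array([deck(c,(x,y),90)[:2] for x,y in zip(xs,ys)]);d=cv2.fitLine(P.astype(np.float32),2,0,.01,.01).ravel()
        # deck angle, clockwise from above positive; mark direction mod 180
        print("mark px",ce[i].round(0),a,"deck",P.mean(0).round(1),"line cw deg",np.degrees(np.arctan2(-d[1],d[0])).round(0))
tp=o["tool_pos"];print("tool uv",(tp@u).round(1),(tp@v).round(1))
E
python3 w.py x5 wrist; for f in x2 x3 x4 x5;do python3 mk.py $f;done;python3 mk.py w3
```

```text
time: 14.1
tool_pos: [481.4, -238.3, 84.2]
tcp_rot: [3.141, -0.0, 0.459]
contact_force: [2.7, -1.9, 0.0]
grip_width: 35.4
finger_force: 29.3
14.1 [ 481.4 -238.3   84.2] [ 3.141 -0.     0.459] F [ 2.7 -1.9  0. ] M [-0.15 -0.41 -0.06] q6 0.51 w 35.4
mark px [273. 224.] 23 deck [ 439.5 -302.4] line cw deg -18.0
tool uv 451.0 -287.7
mark px [273. 269.] 40 deck [ 437.7 -302.8] line cw deg -15.0
tool uv 451.1 -290.0
mark px [263. 268.] 32 deck [ 436.7 -297.7] line cw deg -14.0
tool uv 452.3 -290.1
mark px [252. 266.] 37 deck [ 435.6 -292. ] line cw deg -10.0
tool uv 452.3 -289.8
mark px [250. 172.] 48 deck [ 483.5 -366.9] line cw deg -56.0
tool uv 485.5 -400.0
```

```bash
python3 -m creep '[{"hand":0,"tx":0,"ty":0,"tz":0,"spin":8},{"hand":0,"tx":0,"ty":0,"tz":0,"spin":8},{"hand":0,"tx":0,"ty":0,"tz":0,"spin":8},{"hand":0,"tx":0,"ty":0,"tz":0,"spin":8},{"hand":0,"tx":0,"ty":0,"tz":0,"spin":8}]'
python3 w.py x6 wrist;python3 mk.py x6
```

```text
time: 14.78
tool_pos: [479.6, -236.7, 84.0]
tcp_rot: [-3.14, 0.004, -0.242]
contact_force: [-3.8, 1.0, 4.8]
grip_width: 34.4
finger_force: 31.9
14.775 [ 479.6 -236.7   84. ] [-3.14   0.004 -0.242] F [-3.8  1.   4.8] M [1.13 0.56 0.58] q6 1.21 w 34.4
mark px [262. 262.] 39 deck [ 437.  -287.6] line cw deg 17.0
tool uv 450.7 -288.0
```

```bash
python3 -m creep '[{"hand":0.55,"tx":0,"ty":0,"tz":0,"spin":0},{"hand":0.55,"tx":0,"ty":0,"tz":0,"spin":0},{"hand":0.55,"tx":0,"ty":0,"tz":0,"spin":-10},{"hand":0.55,"tx":0,"ty":0,"tz":0,"spin":-10},{"hand":0.55,"tx":0,"ty":0,"tz":0,"spin":-10}]' >/dev/null
python3 -m creep '[{"hand":0.55,"tx":0,"ty":0,"tz":0,"spin":-10},{"hand":0,"tx":0,"ty":0,"tz":0,"spin":0},{"hand":0,"tx":0,"ty":0,"tz":0,"spin":0},{"hand":0,"tx":0,"ty":0,"tz":0,"spin":0},{"hand":0,"tx":0,"ty":0,"tz":0,"spin":0}]'
python3 w.py x7 wrist;python3 mk.py x7
python3 -m creep '[{"hand":0,"tx":0,"ty":0,"tz":0,"spin":8},{"hand":0,"tx":0,"ty":0,"tz":0,"spin":8},{"hand":0,"tx":0,"ty":0,"tz":0,"spin":8},{"hand":0,"tx":0,"ty":0,"tz":0,"spin":8},{"hand":0,"tx":0,"ty":0,"tz":0,"spin":8}]'
python3 w.py x8 wrist;python3 mk.py x8
```

```text
time: 16.08
tool_pos: [481.5, -238.5, 84.2]
tcp_rot: [3.141, -0.001, 0.458]
contact_force: [2.4, -1.1, -1.0]
grip_width: 35.5
finger_force: 29.4
16.075 [ 481.5 -238.5   84.2] [ 3.141e+00 -1.000e-03  4.580e-01] F [ 2.4 -1.1 -1. ] M [-0.25 -0.47 -0.13] q6 0.51 w 35.5
mark px [243. 262.] 45 deck [ 435.9 -286.5] line cw deg 19.0
tool uv 452.4 -290.0
time: 16.75
tool_pos: [479.7, -236.7, 84.0]
tcp_rot: [-3.14, 0.004, -0.243]
contact_force: [-3.4, 2.8, 6.8]
grip_width: 34.7
finger_force: 32.0
16.75 [ 479.7 -236.7   84. ] [-3.14   0.004 -0.243] F [-3.4  2.8  6.8] M [1.26 0.39 0.59] q6 1.21 w 34.7
mark px [251. 262.] 47 deck [ 439.6 -282.7] line cw deg 45.0
tool uv 450.7 -288.1
```

```bash
python3 -m creep '[{"hand":0.55,"tx":0,"ty":0,"tz":0,"spin":0},{"hand":0.55,"tx":0,"ty":0,"tz":0,"spin":0},{"hand":0.55,"tx":0,"ty":0,"tz":0,"spin":-10},{"hand":0.55,"tx":0,"ty":0,"tz":0,"spin":-10},{"hand":0.55,"tx":0,"ty":0,"tz":0,"spin":-10}]' >/dev/null
python3 -m creep '[{"hand":0.55,"tx":0,"ty":0,"tz":0,"spin":-10},{"hand":0,"tx":0,"ty":0,"tz":0,"spin":0},{"hand":0,"tx":0,"ty":0,"tz":0,"spin":0},{"hand":0,"tx":0,"ty":0,"tz":0,"spin":0},{"hand":0,"tx":0,"ty":0,"tz":0,"spin":0}]' | grep -E "time|grip|force"
python3 -m creep '[{"hand":0,"tx":0,"ty":0,"tz":0,"spin":8},{"hand":0,"tx":0,"ty":0,"tz":0,"spin":8},{"hand":0,"tx":0,"ty":0,"tz":0,"spin":8},{"hand":0,"tx":0,"ty":0,"tz":0,"spin":8},{"hand":0,"tx":0,"ty":0,"tz":0,"spin":8}]'| grep -E "time|grip|force"
python3 w.py x9 wrist;python3 mk.py x9
python3 -m creep '[{"hand":0.55,"tx":0,"ty":0,"tz":0,"spin":0},{"hand":0.55,"tx":0,"ty":0,"tz":0,"spin":0},{"hand":0.55,"tx":0,"ty":0,"tz":0,"spin":-10},{"hand":0.55,"tx":0,"ty":0,"tz":0,"spin":-10},{"hand":0.55,"tx":0,"ty":0,"tz":0,"spin":-10}]' >/dev/null
python3 -m creep '[{"hand":0.55,"tx":0,"ty":0,"tz":0,"spin":-10},{"hand":0,"tx":0,"ty":0,"tz":0,"spin":0},{"hand":0,"tx":0,"ty":0,"tz":0,"spin":0},{"hand":0,"tx":0,"ty":0,"tz":0,"spin":0},{"hand":0,"tx":0,"ty":0,"tz":0,"spin":0}]' | grep -E "time|grip|force"
python3 -m creep '[{"hand":0,"tx":0,"ty":0,"tz":0,"spin":8},{"hand":0,"tx":0,"ty":0,"tz":0,"spin":8},{"hand":0,"tx":0,"ty":0,"tz":0,"spin":8},{"hand":0,"tx":0,"ty":0,"tz":0,"spin":8},{"hand":0,"tx":0,"ty":0,"tz":0,"spin":8}]'| grep -E "time|grip|force"
python3 w.py y1 wrist;python3 mk.py y1
```

```text
time: 18.05
contact_force: [2.8, -2.1, -1.1]
grip_width: 35.3
finger_force: 29.4
time: 18.68
contact_force: [-3.4, 3.9, 8.0]
grip_width: 34.5
finger_force: 32.2
18.675 [ 479.6 -236.7   84.1] [-3.14   0.004 -0.243] F [-3.4  3.9  8. ] M [1.53 0.5  0.62] q6 1.21 w 34.5
mark px [243. 260.] 54 deck [ 444.5 -279.7] line cw deg 75.0
tool uv 450.7 -288.0
time: 19.98
contact_force: [2.6, -1.3, -0.0]
grip_width: 35.6
finger_force: 29.4
time: 20.6
contact_force: [-6.0, 3.6, 9.7]
grip_width: 34.4
finger_force: 32.2
20.6 [ 479.5 -236.4   84.2] [-3.139  0.004 -0.243] F [-6.   3.6  9.7] M [1.51 0.91 0.59] q6 1.21 w 34.4
mark px [239. 254.] 57 deck [ 450.1 -279.5] line cw deg -74.0
tool uv 450.6 -287.7
```

```bash
python3 -m creep '[{"hand":0.55,"tx":0,"ty":0,"tz":0,"spin":0},{"hand":0.55,"tx":0,"ty":0,"tz":0,"spin":0},{"hand":0.55,"tx":0,"ty":0,"tz":0,"spin":-10},{"hand":0.55,"tx":0,"ty":0,"tz":0,"spin":-10},{"hand":0.55,"tx":0,"ty":0,"tz":0,"spin":-10}]' >/dev/null
python3 -m creep '[{"hand":0.55,"tx":0,"ty":0,"tz":0,"spin":-10},{"hand":0,"tx":0,"ty":0,"tz":0,"spin":0},{"hand":0,"tx":0,"ty":0,"tz":0,"spin":0},{"hand":0,"tx":0,"ty":0,"tz":0,"spin":0},{"hand":0,"tx":0,"ty":0,"tz":0,"spin":0}]' | grep -E "time|grip|force"
python3 -m creep '[{"hand":0,"tx":0,"ty":0,"tz":0,"spin":8},{"hand":0,"tx":0,"ty":0,"tz":0,"spin":8},{"hand":0,"tx":0,"ty":0,"tz":0,"spin":8},{"hand":0,"tx":0,"ty":0,"tz":0,"spin":8},{"hand":0,"tx":0,"ty":0,"tz":0,"spin":8}]'| grep -E "time|grip|force"
python3 w.py y2 wrist;python3 mk.py y2
python3 -m creep '[{"hand":0.8,"tx":0,"ty":0,"tz":0,"spin":0},{"hand":0.8,"tx":0,"ty":0,"tz":0,"spin":0},{"hand":0.8,"tx":0,"ty":0,"tz":0,"spin":0},{"hand":0.8,"tx":0,"ty":0,"tz":0,"spin":-9},{"hand":0.8,"tx":0,"ty":0,"tz":0,"spin":-9}]'
python3 -m creep '[{"hand":0.8,"tx":0,"ty":0,"tz":-0.03,"spin":0},{"hand":0.8,"tx":0,"ty":0,"tz":-0.03,"spin":0},{"hand":0.8,"tx":0,"ty":0,"tz":-0.01,"spin":0},{"hand":0.8,"tx":0,"ty":0,"tz":0,"spin":0}]'
python3 w.py y3 wrist scene; python3 mk.py y3;python3 fit.py y3_wrist.pkl .1 45;python3 fit.py y3_scene.pkl .12 14
python3 - <<'E'
from nut import *
c=load("y3_wrist.pkl");h=cv2.cvtColor(c["color"],cv2.COLOR_RGB2HSV);m=cv2.inRange(h,(0,120,80),(6,255,255))|cv2.inRange(h,(174,120,80),(180,255,255))
k,l,st,ce=cv2.connectedComponentsWithStats(m);i=1+st[1:,4].argmax();print("lever blob",ce[i].round(0),st[i])
P=552*s+(-278)*v+(71-216)*n
for L in (0,.1,.2,.3): print(L,proj(c,np.array([P+r*(np.cos(.349-L)*n-np.sin(.349-L)*v) for r in (40,60,84)])).round(0).tolist())
E
```

```text
time: 21.9
contact_force: [2.4, -2.0, -0.8]
grip_width: 35.7
finger_force: 29.4
time: 22.52
contact_force: [-7.7, 4.7, 10.7]
grip_width: 34.8
finger_force: 32.4
22.525 [ 479.3 -236.    84.3] [-3.139  0.005 -0.243] F [-7.7  4.7 10.7] M [1.78 0.95 0.59] q6 1.21 w 34.8
mark px [241. 248.] 57 deck [ 454.8 -281.7] line cw deg -46.0
tool uv 450.5 -287.3
time: 23.2
tool_pos: [481.1, -238.2, 83.9]
tcp_rot: [-3.141, 0.0, 0.08]
contact_force: [0.1, 0.3, 0.0]
grip_width: 72.9
finger_force: 0.0
time: 23.7
tool_pos: [481.2, -238.3, 154.1]
tcp_rot: [3.141, -0.001, 0.075]
contact_force: [-1.0, -1.0, 0.1]
grip_width: 73.3
finger_force: 0.0
23.7 [ 481.2 -238.3  154.1] [ 3.141e+00 -1.000e-03  7.500e-02] F [-1.  -1.   0.1] M [ 0.03  0.03 -0.03] q6 0.89 w 73.3
mark px [247. 197.] 29 deck [ 456.2 -283.6] line cw deg -45.0
tool uv 452.1 -289.8
pred [254. 194.] blob (array([258.69283432, 192.53400274]), [217, 162, 69, 76, 2191]) th 0.078 res px 5.6
pred [236. 207.] blob (array([237.34210526, 207.59210526]), [229, 198, 18, 19, 228]) th 0.157 res px 1.1
lever blob [245. 120.] [ 221   56   47  123 3157]
0 [[254.0, 87.0], [272.0, 112.0], [298.0, 149.0]]
0.1 [[245.0, 89.0], [258.0, 115.0], [276.0, 154.0]]
0.2 [[236.0, 90.0], [243.0, 117.0], [252.0, 158.0]]
0.3 [[227.0, 91.0], [228.0, 119.0], [228.0, 161.0]]
```

The nut has turned about 145°, lowering the foot about 4.8 mm, and the lever still stands at about 0.2 rad. Next I close the fingers, move to the right of the lever and push it over to the left.

```bash
python3 -m creep '[{"hand":0,"tx":0,"ty":0.01,"tz":-0.01,"spin":0},{"hand":0,"tx":0,"ty":0.012,"tz":-0.01,"spin":0},{"hand":0,"tx":0,"ty":0.013,"tz":-0.008,"spin":-2},{"hand":0,"tx":0,"ty":0,"tz":0,"spin":0},{"hand":0,"tx":0,"ty":0,"tz":0,"spin":0}]' >/dev/null
python3 -m creep '[{"hand":0,"tx":0,"ty":0,"tz":0,"spin":0},{"hand":0,"tx":0.02,"ty":0,"tz":0,"spin":0},{"hand":0,"tx":0.022,"ty":0,"tz":0,"spin":0},{"hand":0,"tx":0.022,"ty":0,"tz":0,"spin":0},{"hand":0,"tx":0,"ty":0,"tz":0,"spin":0}]'
python3 w.py y4 wrist scene; cat > lev.py <<'E'
import sys;from nut import *
P=552*s+(-278)*v+(71-216)*n
for f in sys.argv[1:]:
    c=load(f+".pkl");h=cv2.cvtColor(c["color"],cv2.COLOR_RGB2HSV);m=cv2.inRange(h,(0,120,80),(6,255,255))|cv2.inRange(h,(174,120,80),(180,255,255))
    if "scene" in f: m[:,:225]=0;m[:,300:]=0;m[:140]=0;m[230:]=0
    k,l,st,ce=cv2.connectedComponentsWithStats(m)
    if k<2: print(f,"none");continue
    i=1+st[1:,4].argmax();print(f,"lever blob",ce[i].round(0),st[i].tolist())
    for L in np.arange(0,2,.24): print("  %.2f"%L,proj(c,P+62*(np.cos(.349-L)*n-np.sin(.349-L)*v)).round(0).tolist(),end="")
    print()
if "o" in dir(): pass
o=pickle.load(open(sys.argv[1]+".pkl","rb"))[1]["tool_pos"];print("tool uvz",(o@u).round(1),(o@v).round(1),o[2].round(1))
E
python3 lev.py y4_wrist y4_scene
```

```text
time: 25.05
tool_pos: [548.1, -265.3, 181.5]
tcp_rot: [-3.141, 0.0, 0.112]
contact_force: [-0.3, 0.5, -0.1]
grip_width: 0.6
finger_force: 0.0
25.05 [ 548.1 -265.3  181.5] [-3.141  0.     0.112] F [-0.3  0.5 -0.1] M [ 0.04  0.03 -0.02] q6 0.88 w 0.6
y4_wrist lever blob [184. 214.] [175, 176, 22, 75, 1381]
  0.00 [[210.0, 231.0]]  0.24 [[182.0, 236.0]]  0.48 [[154.0, 236.0]]  0.72 [[129.0, 230.0]]  0.96 [[109.0, 219.0]]  1.20 [[95.0, 205.0]]  1.44 [[88.0, 189.0]]  1.68 [[87.0, 173.0]]  1.92 [[92.0, 157.0]]
y4_scene lever blob [254. 164.] [251, 159, 5, 10, 34]
  0.00 [[260.0, 170.0]]  0.24 [[256.0, 166.0]]  0.48 [[252.0, 163.0]]  0.72 [[249.0, 161.0]]  0.96 [[248.0, 160.0]]  1.20 [[247.0, 161.0]]  1.44 [[247.0, 162.0]]  1.68 [[249.0, 164.0]]  1.92 [[251.0, 167.0]]
tool uvz 515.6 -324.0 181.5
```

```bash
python3 -m creep '[{"hand":0,"tx":0,"ty":-0.011,"tz":0,"spin":0},{"hand":0,"tx":0,"ty":-0.009,"tz":0,"spin":0},{"hand":0,"tx":0.001,"ty":-0.008,"tz":0,"spin":0},{"hand":0,"tx":0.001,"ty":-0.008,"tz":0,"spin":0},{"hand":0,"tx":0.001,"ty":-0.008,"tz":0,"spin":0}]'
python3 -m creep '[{"hand":0,"tx":0.001,"ty":-0.008,"tz":0,"spin":0},{"hand":0,"tx":0,"ty":0,"tz":0,"spin":0}]' >/dev/null
python3 w.py y5 wrist scene; python3 lev.py y5_wrist y5_scene
```

```text
time: 25.78
tool_pos: [545.4, -221.6, 181.9]
tcp_rot: [3.141, 0.0, 0.11]
contact_force: [-0.3, -3.1, -1.0]
grip_width: 0.3
finger_force: 1.6
26.025 [ 545.9 -212.8  182.1] [-3.141 -0.     0.111] F [-0.1 -0.6 -1.8] M [-0.11 -0.03 -0.04] q6 0.96 w 0.6
y5_wrist lever blob [238. 213.] [206, 180, 56, 71, 1368]
  0.00 [[308.0, 237.0]]  0.24 [[281.0, 242.0]]  0.48 [[253.0, 242.0]]  0.72 [[226.0, 236.0]]  0.96 [[203.0, 225.0]]  1.20 [[186.0, 211.0]]  1.44 [[175.0, 195.0]]  1.68 [[170.0, 178.0]]  1.92 [[171.0, 162.0]]
y5_scene lever blob [256. 168.] [250, 164, 12, 11, 67]
  0.00 [[260.0, 170.0]]  0.24 [[256.0, 166.0]]  0.48 [[252.0, 163.0]]  0.72 [[249.0, 161.0]]  0.96 [[248.0, 160.0]]  1.20 [[247.0, 161.0]]  1.44 [[247.0, 162.0]]  1.68 [[249.0, 164.0]]  1.92 [[251.0, 167.0]]
tool uvz 519.2 -271.6 182.1
```

```bash
python3 -m creep '[{"hand":0,"tx":0.0035,"ty":-0.01,"tz":0.003,"spin":0},{"hand":0,"tx":0.0035,"ty":-0.01,"tz":0.004,"spin":0},{"hand":0,"tx":0.0035,"ty":-0.006,"tz":0.005,"spin":0},{"hand":0,"tx":0.0035,"ty":-0.006,"tz":0.005,"spin":0},{"hand":0,"tx":0,"ty":0,"tz":0,"spin":0}]'
python3 w.py y6 wrist scene; python3 lev.py y6_wrist y6_scene
```

```text
time: 26.75
tool_pos: [556.2, -179.7, 164.5]
tcp_rot: [-3.141, 0.0, 0.111]
contact_force: [-0.4, -0.4, -0.1]
grip_width: 0.4
finger_force: 0.1
26.75 [ 556.2 -179.7  164.5] [-3.141  0.     0.111] F [-0.4 -0.4 -0.1] M [0.02 0.06 0.05] q6 1.02 w 0.4
y6_wrist lever blob [276. 220.] [236, 201, 64, 46, 998]
  0.00 [[374.0, 277.0]]  0.24 [[347.0, 283.0]]  0.48 [[317.0, 283.0]]  0.72 [[288.0, 277.0]]  0.96 [[261.0, 264.0]]  1.20 [[241.0, 248.0]]  1.44 [[226.0, 229.0]]  1.68 [[219.0, 209.0]]  1.92 [[218.0, 191.0]]
y6_scene lever blob [250. 164.] [238, 153, 23, 21, 120]
  0.00 [[260.0, 170.0]]  0.24 [[256.0, 166.0]]  0.48 [[252.0, 163.0]]  0.72 [[249.0, 161.0]]  0.96 [[248.0, 160.0]]  1.20 [[247.0, 161.0]]  1.44 [[247.0, 162.0]]  1.68 [[249.0, 164.0]]  1.92 [[251.0, 167.0]]
tool uvz 533.1 -239.8 164.5
```

```bash
python3 -m creep '[{"hand":0,"tx":0.004,"ty":-0.005,"tz":0.006,"spin":0},{"hand":0,"tx":0.004,"ty":-0.005,"tz":0.006,"spin":0},{"hand":0,"tx":0.004,"ty":-0.004,"tz":0.006,"spin":0},{"hand":0,"tx":0.003,"ty":-0.003,"tz":0.005,"spin":0},{"hand":0,"tx":0,"ty":0,"tz":0,"spin":0}]'
python3 w.py y7 wrist scene; python3 lev.py y7_wrist y7_scene
```

```text
time: 27.48
tool_pos: [570.0, -162.4, 141.7]
tcp_rot: [3.14, -0.001, 0.11]
contact_force: [1.2, -4.0, 1.4]
grip_width: 0.2
finger_force: 1.8
27.475 [ 570.  -162.4  141.7] [ 3.14e+00 -1.00e-03  1.10e-01] F [ 1.2 -4.   1.4] M [-0.68 -0.23 -0.03] q6 1.05 w 0.2
y7_wrist lever blob [303. 237.] [272, 226, 50, 25, 755]
  0.00 [[418.0, 332.0]]  0.24 [[390.0, 340.0]]  0.48 [[358.0, 340.0]]  0.72 [[325.0, 333.0]]  0.96 [[296.0, 318.0]]  1.20 [[271.0, 298.0]]  1.44 [[254.0, 276.0]]  1.68 [[245.0, 252.0]]  1.92 [[242.0, 230.0]]
y7_scene lever blob [252. 167.] [243, 160, 18, 15, 98]
  0.00 [[260.0, 170.0]]  0.24 [[256.0, 166.0]]  0.48 [[252.0, 163.0]]  0.72 [[249.0, 161.0]]  0.96 [[248.0, 160.0]]  1.20 [[247.0, 161.0]]  1.44 [[247.0, 162.0]]  1.68 [[249.0, 164.0]]  1.92 [[251.0, 167.0]]
tool uvz 548.7 -224.1 141.7
```

```bash
python3 -m creep '[{"hand":0,"tx":0,"ty":0.002,"tz":-0.015,"spin":0},{"hand":0,"tx":0,"ty":0,"tz":-0.015,"spin":0},{"hand":0,"tx":0,"ty":-0.014,"tz":0,"spin":0},{"hand":0,"tx":0,"ty":0,"tz":0.008,"spin":0},{"hand":0,"tx":0,"ty":0,"tz":0.006,"spin":0}]'
python3 -m creep '[{"hand":0,"tx":0,"ty":0,"tz":0.005,"spin":0},{"hand":0,"tx":0,"ty":0,"tz":0.004,"spin":0}]'
python3 -m creep '[{"hand":0,"tx":0,"ty":0,"tz":0.004,"spin":0},{"hand":0,"tx":0,"ty":0,"tz":0,"spin":0}]'
python3 w.py y8 wrist scene; python3 lev.py y8_wrist y8_scene
```

```text
time: 28.2
tool_pos: [567.2, -149.5, 157.0]
tcp_rot: [-3.141, 0.001, 0.111]
contact_force: [-0.0, 0.7, -0.6]
grip_width: 0.3
finger_force: 0.0
time: 28.45
tool_pos: [567.5, -150.2, 148.3]
tcp_rot: [-3.141, 0.001, 0.11]
contact_force: [-0.7, -0.0, -0.0]
grip_width: 0.4
finger_force: 0.0
time: 28.7
tool_pos: [567.6, -150.2, 144.8]
tcp_rot: [-3.141, 0.0, 0.11]
contact_force: [0.5, -0.7, -0.3]
grip_width: 0.2
finger_force: 0.0
28.7 [ 567.6 -150.2  144.8] [-3.141  0.     0.11 ] F [ 0.5 -0.7 -0.3] M [ 0.01 -0.05 -0.01] q6 1.07 w 0.2
y8_wrist lever blob [303. 235.] [225, 222, 119, 33, 1600]
  0.00 [[441.0, 325.0]]  0.24 [[413.0, 333.0]]  0.48 [[382.0, 333.0]]  0.72 [[350.0, 326.0]]  0.96 [[321.0, 312.0]]  1.20 [[296.0, 293.0]]  1.44 [[278.0, 271.0]]  1.68 [[267.0, 248.0]]  1.92 [[264.0, 226.0]]
y8_scene lever blob [252. 167.] [243, 161, 18, 14, 111]
  0.00 [[260.0, 170.0]]  0.24 [[256.0, 166.0]]  0.48 [[252.0, 163.0]]  0.72 [[249.0, 161.0]]  0.96 [[248.0, 160.0]]  1.20 [[247.0, 161.0]]  1.44 [[247.0, 162.0]]  1.68 [[249.0, 164.0]]  1.92 [[251.0, 167.0]]
tool uvz 547.7 -211.7 144.8
```

```bash
python3 -m creep '[{"hand":0,"tx":0,"ty":0,"tz":0.004,"spin":0},{"hand":0,"tx":0,"ty":0,"tz":0,"spin":0}]'|grep -E "pos|contact"
python3 -m creep '[{"hand":0,"tx":0,"ty":0,"tz":0.004,"spin":0},{"hand":0,"tx":0,"ty":0,"tz":0,"spin":0}]'|grep -E "pos|contact"
python3 -m creep '[{"hand":0,"tx":0,"ty":0,"tz":0.004,"spin":0},{"hand":0,"tx":0,"ty":0,"tz":0,"spin":0}]'|grep -E "pos|contact"
python3 w.py y9 wrist scene; python3 lev.py y9_wrist y9_scene
```

```text
tool_pos: [568.8, -150.1, 141.8]
contact_force: [3.2, 1.4, 2.3]
tool_pos: [569.7, -150.0, 139.1]
contact_force: [2.5, 3.1, 10.7]
tool_pos: [570.2, -150.0, 138.0]
contact_force: [-1.9, 6.1, 26.4]
29.55 [ 570.2 -150.   138. ] [ 3.139 -0.008  0.111] F [-1.9  6.1 26.4] M [1.   0.25 0.05] q6 1.07 w 0.3
y9_wrist lever blob [315. 239.] [272, 229, 74, 22, 1193]
  0.00 [[447.0, 338.0]]  0.24 [[419.0, 347.0]]  0.48 [[387.0, 348.0]]  0.72 [[354.0, 340.0]]  0.96 [[323.0, 325.0]]  1.20 [[297.0, 305.0]]  1.44 [[279.0, 282.0]]  1.68 [[268.0, 258.0]]  1.92 [[264.0, 235.0]]
y9_scene lever blob [253. 168.] [244, 162, 17, 13, 99]
  0.00 [[260.0, 170.0]]  0.24 [[256.0, 166.0]]  0.48 [[252.0, 163.0]]  0.72 [[249.0, 161.0]]  0.96 [[248.0, 160.0]]  1.20 [[247.0, 161.0]]  1.44 [[247.0, 162.0]]  1.68 [[249.0, 164.0]]  1.92 [[251.0, 167.0]]
tool uvz 550.2 -211.8 138.0
```

```bash
python3 -m creep '[{"hand":0,"tx":0,"ty":0,"tz":-0.01,"spin":0},{"hand":0,"tx":0,"ty":0,"tz":-0.03,"spin":0},{"hand":0,"tx":0,"ty":0,"tz":-0.04,"spin":0},{"hand":0,"tx":-0.03,"ty":0,"tz":-0.03,"spin":0},{"hand":0,"tx":-0.05,"ty":0,"tz":0,"spin":0}]'
python3 -m creep '[{"hand":0,"tx":-0.05,"ty":0,"tz":0,"spin":0},{"hand":0,"tx":-0.05,"ty":0,"tz":0,"spin":0},{"hand":0,"tx":0,"ty":0,"tz":0,"spin":0}]' >/dev/null
python3 w.py z1 wrist scene top; python3 lev.py z1_wrist z1_scene; python3 fit.py z1_scene.pkl .12 14; python3 fit.py z1_wrist.pkl .12 30
python3 - <<'E'
from nut import *
P=552*s+(-278)*v+(71-216)*n;c=load("z1_wrist.pkl")
h=cv2.cvtColor(c["color"],cv2.COLOR_RGB2HSV);m=cv2.inRange(h,(0,120,80),(6,255,255))|cv2.inRange(h,(174,120,80),(180,255,255))
k,l,st,ce=cv2.connectedComponentsWithStats(m);i=1+st[1:,4].argmax();ys,xs=np.where(l==i)
print("line",cv2.fitLine(np.c_[xs,ys].astype(np.float32),2,0,.01,.01).ravel().round(2))
for L in (1.4,1.6,1.8,1.92):
    q=proj(c,np.array([P+r*(np.cos(.349-L)*n-np.sin(.349-L)*v) for r in (20,84)]));e=q[1]-q[0];print(L,q.round(0).tolist(),(e/np.linalg.norm(e)).round(2))
# phone corners: gold edge box
m=cv2.inRange(h,(13,120,120),(23,220,255));print("gold px bbox",cv2.boundingRect(m))
E
```

```text
time: 30.28
tool_pos: [488.5, -159.6, 244.6]
tcp_rot: [3.139, -0.003, 0.111]
contact_force: [0.2, -1.5, -0.2]
grip_width: 0.2
finger_force: 0.0
30.65 [ 385.8 -169.8  243. ] [-3.141e+00  2.000e-03  1.080e-01] F [ 1.1 -0.2 -0.2] M [-0.01  0.    0.01] q6 0.87 w 0.1
z1_wrist lever blob [33. 41.] [25, 37, 16, 9, 113]
  0.00 [[403.0, -46.0]]  0.24 [[381.0, -45.0]]  0.48 [[356.0, -46.0]]  0.72 [[330.0, -48.0]]  0.96 [[307.0, -52.0]]  1.20 [[288.0, -55.0]]  1.44 [[274.0, -60.0]]  1.68 [[265.0, -64.0]]  1.92 [[262.0, -68.0]]
z1_scene lever blob [252. 167.] [243, 159, 18, 16, 124]
  0.00 [[260.0, 170.0]]  0.24 [[256.0, 166.0]]  0.48 [[252.0, 163.0]]  0.72 [[249.0, 161.0]]  0.96 [[248.0, 160.0]]  1.20 [[247.0, 161.0]]  1.44 [[247.0, 162.0]]  1.68 [[249.0, 164.0]]  1.92 [[251.0, 167.0]]
tool uvz 364.8 -211.2 243.0
pred [236. 207.] blob (array([237.74107143, 208.55357143]), [230, 200, 17, 18, 224]) th 0.197 res px 0.1
pred [345.  67.] blob (array([343.984375  ,  63.53477823]), [316, 37, 59, 59, 1984]) th 0.119 res px 0.9
line [ 0.99  0.14 32.53 41.22]
1.4 [[327.0, -65.0], [246.0, -55.0]] [-0.99  0.12]
1.6 [[324.0, -66.0], [236.0, -60.0]] [-1.    0.06]
1.8 [[322.0, -67.0], [232.0, -65.0]] [-1.    0.02]
1.92 [[321.0, -68.0], [232.0, -68.0]] [-1. -0.]
gold px bbox (0, 0, 453, 325)
```

```bash
python3 - <<'E'
from nut import *
P=552*s+(-278)*v+(71-216)*n
for f,a in (("z1_scene.pkl",(252,167)),("z1_top.pkl",(235,175))):
    c=load(f);h=cv2.cvtColor(c["color"],cv2.COLOR_RGB2HSV);m=cv2.inRange(h,(0,130,70),(6,255,255))|cv2.inRange(h,(174,130,70),(180,255,255))
    yy,xx=np.mgrid[:384,:512];m[np.hypot(xx-a[0],yy-a[1])>30]=0;ys,xs=np.where(m>0);print(f,len(xs))
    if len(xs)>5:
        l=cv2.fitLine(np.c_[xs,ys].astype(np.float32),2,0,.01,.01).ravel();print("bbox",cv2.boundingRect(m),"line",l.round(2))
    for L in (1.2,1.4,1.6,1.8,1.92):
        q=proj(c,np.array([P+r*(np.cos(.349-L)*n-np.sin(.349-L)*v) for r in (20,84)]));e=q[1]-q[0];print(L,q.round(0).tolist(),(e/np.linalg.norm(e)).round(2))
E
```

```text
z1_scene.pkl 122
bbox (243, 159, 18, 16) line [  0.78   0.63 251.56 166.64]
1.2 [[259.0, 173.0], [241.0, 154.0]] [-0.7  -0.71]
1.4 [[259.0, 173.0], [241.0, 156.0]] [-0.71 -0.7 ]
1.6 [[259.0, 173.0], [242.0, 158.0]] [-0.73 -0.68]
1.8 [[260.0, 174.0], [245.0, 161.0]] [-0.75 -0.66]
1.92 [[260.0, 175.0], [246.0, 163.0]] [-0.76 -0.65]
z1_top.pkl 178
bbox (216, 174, 27, 10) line [ 9.9000e-01 -1.2000e-01  2.2817e+02  1.7789e+02]
1.2 [[244.0, 178.0], [223.0, 187.0]] [-0.91  0.41]
1.4 [[243.0, 177.0], [219.0, 185.0]] [-0.95  0.31]
1.6 [[242.0, 177.0], [216.0, 182.0]] [-0.98  0.22]
1.8 [[242.0, 176.0], [215.0, 180.0]] [-0.99  0.14]
1.92 [[242.0, 176.0], [215.0, 178.0]] [-1.   0.1]
```

```bash
python3 -c "
from plant import *
print(close_job())"
```

```text
the job is handed in; nothing more can be done
None
```

I handed in the job at about 31 s without seeing a pass or fail result: the foot is within about 8 mm of the phone's middle, the nut turned about 145° (foot down about 4.8 mm), the lever pushed to a firm stop, and the arm clear; foot force, about 8–14 N, is worked out from the nut turn and the stated 3–6 mm starting gap, not measured.

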